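# Mark the sold button designs

### The arm

A 6-joint arm with a two-finger parallel gripper is mounted at the origin on the work surface. World frame = base frame: x ahead of the robot, y to its left, z up, the work surface at z = 0. Lengths are in m, angles in rad, forces in N, time in s.
With the tool pointing down it reaches from about 0.3 to 0.875 m from the base axis. Payload 6.4 kg.
Tool frame: the origin (TCP) lies between the finger pads; the fingertips stand 25 mm ahead of it and the grasp point (between the pads) lies 6 mm ahead of it; z points along the fingers, y is the line along which they close (so a half turn about z gives the same grasp; the last joint's range is limited). The gripper opens to 85 mm and grips with 20 to 120 N. Pads are 22 mm wide; open, the fingers measure 114 mm over their backs; the gripper's body (76 mm by 85 mm) begins 54 mm behind the grasp point. The pads swing forward as they close: fully open they stand 13 mm farther back than shut.
Start: joints at [-1.453, 0.181, 1.607, -0, 1.354, -0.206], TCP at [0.183, -0.545, 0.256] pointing down, gripper open.
Joint ranges: [-2.99, 2.99], [-0.89, 2.07], [0.3, 2.58], [-1.14, 4.28], [0, 2.63], [-3.12, 3.12]. Speed limits (rad/s): [2.57, 2.57, 3.01, 3.14, 3.14, 3.14].

### API

Orientations are given as a unit quaternion [w, x, y, z].
In Python, from bench import ctrl gives the robot as it stands.
- The arm moves only by the tool servo_tool, never from a script. Its argument "series" is text: rows parted by semicolons, each of 7 numbers parted by spaces: the gripper command: -1 is fully open, 1 is shut, values between are in proportion, then the shift along the tool's x, y, z in m, then the turn, a rotation vector about the tool's x, y, z in degrees. A call has 1 to 12 rows; each row is the pose to reach, as a shift and turn from the pose commanded when the call began, along the tool's axes at that moment; what a row does not reach only later rows make up. A row lasts 1/12 s, in which the tool goes at most 41.7 mm and 7.16 degrees, less where a joint would pass 70% of its speed; a pose out of reach is approached as far as the arm can. A call with a gripper value outside its range is refused whole. The fingers move at their own pace and stop on an object; the grip force is fixed at half the most. Time passes only in rows, so rows that repeat a pose let the fingers close. It gives the time, the measured TCP pose, the force, the opening and the grip force at its end, in the units of the state.
- ctrl.get_obs(): the state, without advancing time (a new reading comes with each control period).
- ctrl.camera(name): name is "scene" or "top" or "wrist"; returns a dict with "img" (400x640x3 uint8, red, green, blue), "z_map" (400x640 float32, m along the optical axis (not along the pixel's ray), 0 where there is no reading), "fovy" (degrees; the focal length in pixels is half the picture's height over the tangent of half this angle, whatever the lens; pixels are square), "cx", "cy" (the principal point, pixels), "extrinsics" (4x4, takes a point from camera to world coordinates); the wrist camera has in their place "T_tool_cam" (4x4, takes a point from camera to tool coordinates, whose origin is the TCP and whose axes are the flange's). Camera axes: x right, y down, z forward; pixel columns grow to the right and rows downward; lengths in m; the calibration is good to about 2 mm. A picture is of the moment at which its call begins: read the wrist's pose just before it.
- ctrl.hand_in(): hands the job in; it is judged then, once.
The state is a dict: "time_s": time; "q": joint angles; "dq": joint speeds; "joint_efforts": joint torques, N m; "eef_pos": TCP position; "eef_rot": TCP orientation; "wrist_force": force on the tool from outside, world axes, zero at the start; "torque": the same for the moment, N m; "opening": opening from 0.0 (shut) to 1.0 (fully open); "grasp_force": force on a finger pad.
Only numpy, scipy, OpenCV 4.12 (cv2) and the standard library are available. Lean on these libraries where they do the work, as an engineer would, in place of code of your own. Each camera call takes 0.05 s, during which the arm holds its last target. There are 200 camera calls.

### The job

Three button designs have just sold out at the stall: mark them in the order they went by pushing down the blue cap, then the green, then the yellow, each lightly with the fingertips until it is fully down, where it stays by itself. The red design is still for sale, so leave its cap up. Do not lift the markers or shove them along the table, disturb nothing else, and finish with the hand clear.

Things in the scene. Friction and masses are not known exactly. Their poses are not given: they have to be found in the camera images.
- blue_marker: the blue marker: a loose round weighted puck standing on the table, 0.35 to 0.6 kg, black rubber foot 72 mm across and wooden collar 66 mm across whose top is 22 mm above the table, with a blue glazed push cap on a short black stem, shaped like a big four-hole button; origin at the centre of the underside, z up
- blue_top (a point): the centre of the flat top face of the blue cap, which is 50 mm across and 18 mm thick; 48 to 50 mm above the table when the stem is up, 39 mm when the stem is fully down and the cap let go; moves with the cap. The cap is cushioned: it gives on its stem by 1.4 mm per N (at most 14 mm) and springs back when let go
- blue_stem (a joint): how far the blue cap's stem is pushed down, m: 0 to 0.002 at the start (up), 0.011 at its stop; down beyond 0.007. It slides against about 2.5 N of friction and stays where left. Cushion included, it starts to sink with the finger 4 mm below the cap's resting height and is fully down at 15 mm; 6 N is reached about 20 mm below, and at 25 mm the cushion is used up and the push rises steeply
- green_marker: the green marker: a loose round weighted puck standing on the table, 0.35 to 0.6 kg, black rubber foot 72 mm across and wooden collar 66 mm across whose top is 22 mm above the table, with a green glazed push cap on a short black stem, shaped like a big four-hole button; origin at the centre of the underside, z up
- green_top (a point): the centre of the flat top face of the green cap, which is 50 mm across and 18 mm thick; 48 to 50 mm above the table when the stem is up, 39 mm when the stem is fully down and the cap let go; moves with the cap. The cap is cushioned: it gives on its stem by 1.4 mm per N (at most 14 mm) and springs back when let go
- green_stem (a joint): how far the green cap's stem is pushed down, m: 0 to 0.002 at the start (up), 0.011 at its stop; down beyond 0.007. It slides against about 2.5 N of friction and stays where left. Cushion included, it starts to sink with the finger 4 mm below the cap's resting height and is fully down at 15 mm; 6 N is reached about 20 mm below, and at 25 mm the cushion is used up and the push rises steeply
- yellow_marker: the yellow marker: a loose round weighted puck standing on the table, 0.35 to 0.6 kg, black rubber foot 72 mm across and wooden collar 66 mm across whose top is 22 mm above the table, with a yellow glazed push cap on a short black stem, shaped like a big four-hole button; origin at the centre of the underside, z up
- yellow_top (a point): the centre of the flat top face of the yellow cap, which is 50 mm across and 18 mm thick; 48 to 50 mm above the table when the stem is up, 39 mm when the stem is fully down and the cap let go; moves with the cap. The cap is cushioned: it gives on its stem by 1.4 mm per N (at most 14 mm) and springs back when let go
- yellow_stem (a joint): how far the yellow cap's stem is pushed down, m: 0 to 0.002 at the start (up), 0.011 at its stop; down beyond 0.007. It slides against about 2.5 N of friction and stays where left. Cushion included, it starts to sink with the finger 4 mm below the cap's resting height and is fully down at 15 mm; 6 N is reached about 20 mm below, and at 25 mm the cushion is used up and the push rises steeply
- red_marker: the red marker: a loose round weighted puck standing on the table, 0.35 to 0.6 kg, black rubber foot 72 mm across and wooden collar 66 mm across whose top is 22 mm above the table, with a red glazed push cap on a short black stem, shaped like a big four-hole button; origin at the centre of the underside, z up; this one is not sold
- red_top (a point): the centre of the flat top face of the red cap, which is 50 mm across and 18 mm thick; 48 to 50 mm above the table when the stem is up, 39 mm when the stem is fully down and the cap let go; moves with the cap. The cap is cushioned: it gives on its stem by 1.4 mm per N (at most 14 mm) and springs back when let go
- red_stem (a joint): how far the red cap's stem is pushed down, m: 0 to 0.002 at the start (up), 0.011 at its stop; down beyond 0.007. It slides against about 2.5 N of friction and stays where left. Cushion included, it starts to sink with the finger 4 mm below the cap's resting height and is fully down at 15 mm; 6 N is reached about 20 mm below, and at 25 mm the cushion is used up and the push rises steeply
- thread_spool: bystander: a loose wooden thread spool standing upright, 38 mm across, 44 mm high; origin at the centre of its underside
- button_jar: bystander: a loose amber glass jar with a metal lid, 54 mm across, 75 mm high; origin at the centre of its underside
- button_dish: bystander: a loose blue ceramic dish, 76 mm across, 30 mm high; origin at the centre of its underside

How it is judged:
On the way, in this order (a step that is already met when the one before it is completed fails the run):
1. the blue cap is down while the green and yellow caps are still up (value of joint blue_stem above 0.007 m and value of joint each of green_stem, yellow_stem below 0.003 m), for 0.2 s.
2. then the green cap is down too while the yellow cap is still up (value of joint each of blue_stem, green_stem above 0.007 m and value of joint yellow_stem below 0.003 m), for 0.2 s.
3. then the yellow cap is down too (value of joint each of blue_stem, green_stem, yellow_stem above 0.007 m), for 0.2 s.
At the end, for the whole second after the job is handed in: The blue, green and yellow stems are each more than 7 mm down, the red stem less than 3 mm; all four markers stand flat and still within 20 mm of where they started, and the spool, jar and dish within 15 mm (all of step 3 and value of joint red_stem below 0.003 m and distance of each of blue_marker, green_marker, yellow_marker, red_marker from where it was at the start of the episode below 0.02 m and angle between each of blue_marker, green_marker, yellow_marker, red_marker's own z axis and vertical below 0.1 rad and linear speed of each of blue_marker, green_marker, yellow_marker, red_marker below 0.02 m/s and distance of each of thread_spool, button_jar, button_dish from where it was at the start of the episode below 0.015 m); the robot touches nothing.
It fails at once if the red cap is pushed down by more than 3 mm (value of joint red_stem above 0.003 m).
It fails at once if a marker is pressed with more than 20 N (contact force between any of the fingers, the arm and blue_marker above 20 N or contact force between any of the fingers, the arm and green_marker above 20 N or contact force between any of the fingers, the arm and yellow_marker above 20 N or contact force between any of the fingers, the arm and red_marker above 20 N).
It fails at once if a marker is lifted more than 6 mm or tipped by more than 0.2 rad (height (world z) of any of blue_marker, green_marker, yellow_marker, red_marker above 0.006 m or angle between any of blue_marker, green_marker, yellow_marker, red_marker's own z axis and vertical above 0.2 rad).
It fails at once if a marker is shoved more than 20 mm (distance of any of blue_marker, green_marker, yellow_marker, red_marker from where it was at the start of the episode above 0.02 m).
It fails at once if the spool, the jar or the dish is moved more than 15 mm or tipped by more than 0.3 rad (distance of any of thread_spool, button_jar, button_dish from where it was at the start of the episode above 0.015 m or angle between any of thread_spool, button_jar, button_dish's own z axis and vertical above 0.3 rad).
It also fails if it takes over 48 s, if anything falls off the work surface, if the arm or the gripper's body presses on something with over 40 N, if the wrist force passes 120 N, or if a joint passes its speed limit or range.

## Working session

There is one attempt and no reset: what is moved stays moved. The work goes in short steps, Python scripts to look and compute and a tool call to move; the robot and the scene stay as the last step left them, time stands still between calls to the robot, and variables do not carry over. Pictures are saved under pics/ and viewed, at most 10 in all, crops included, and the job is handed in when it is done.

Besides the shell and the picture viewer there is one more tool, called as a command line: name --argument value ..., lists and objects as JSON in quotes. servo_tool: Moves the arm, as the interface text tells. Its arguments: {"type":"object","properties":{"series":{"type":"string"}},"required":["series"]}

```bash
mkdir -p pics
cat > h.py <<'E'
import numpy as np, cv2
from bench import ctrl
def cam(n):
    c=ctrl.camera(n); f=200/np.tan(np.radians(c["fovy"])/2); return c,f
def world(c,f):
    z=c["z_map"]; v,u=np.mgrid[0:400,0:640]
    p=np.stack([(u-c["cx"])/f*z,(v-c["cy"])/f*z,z],-1)
    E=np.array(c["extrinsics"]); return p@E[:3,:3].T+E[:3,3]
E
python3 - <<'E'
from h import *
o=ctrl.get_obs();print(o)
for n in("top","scene"):
    c,f=cam(n);print(n,f,c["cx"],c["cy"],np.round(c["extrinsics"],3).tolist())
    cv2.imwrite(f"pics/{n}0.png",c["img"][:,:,::-1])
    P=world(c,f);hsv=cv2.cvtColor(c["img"],cv2.COLOR_RGB2HSV)
    for k,(a,b) in dict(red=(0,6),yellow=(20,35),green=(40,85),blue=(95,130)).items():
        m=cv2.inRange(hsv,(a,100,50),(b,255,255))
        N,l,s,ce=cv2.connectedComponentsWithStats(m)
        for i in range(1,N):
            if s[i,4]>60:
                q=P[(l==i)&(c["z_map"]>0)]; t=q[q[:,2]>np.percentile(q[:,2],90)-.006] if len(q) else q
                print(k,s[i].tolist(),ce[i].round(1),np.median(q,0).round(4),t.min(0).round(3),t.max(0).round(3))
E
```

```text
{'time_s': 0.0, 'q': array([-1.45332281e+00,  1.81578291e-01,  1.60802421e+00,  1.21979678e-06,
        1.35379271e+00, -2.06315110e-01]), 'dq': array([ 0.00067421,  0.0002597 , -0.0016331 ,  0.00132324, -0.00030441,
        0.0008493 ]), 'joint_efforts': array([-1.18265685e-03, -4.44876838e+01, -3.51332545e+01, -5.61769502e-04,
        9.19668353e-03, -1.40336894e-05]), 'eef_pos': array([ 0.1828891 , -0.54459338,  0.25535534]), 'eef_rot': array([-9.00360595e-04,  9.86923334e-01,  1.61187844e-01,  4.06171238e-05]), 'wrist_force': array([-0.55130953,  0.0043908 , -0.37864294]), 'torque': array([-0.01357965, -0.07186682,  0.02243866]), 'grasp_force': 0.0, 'opening': 0.9970144387870101}
top 457.8976995909558 320.18638881795357 194.06214613136754 [[-0.016, -0.986, 0.166, 0.385], [-1.0, 0.014, -0.014, 0.018], [0.012, -0.166, -0.986, 1.173], [0.0, 0.0, 0.0, 1.0]]
red [363, 229, 21, 20, 303] [373.1 238.9] [ 0.4607 -0.1263  0.0473] [ 0.439 -0.151  0.044] [ 0.483 -0.104  0.053]
yellow [265, 229, 21, 21, 343] [275.4 238.9] [0.4642 0.1138 0.0493] [0.44  0.089 0.047] [0.486 0.136 0.057]
green [4
[... 1025 characters left out ...]
.315  0.046] [ 0.512 -0.267  0.054]
blue [361, 152, 18, 14, 206] [369.4 158.3] [0.5706 0.3045 0.0502] [0.544 0.289 0.047] [0.592 0.338 0.055]
blue [365, 211, 31, 20, 444] [380. 220.] [0.6955 0.0818 0.0216] [0.665 0.029 0.026] [0.738 0.103 0.034]
blue [39, 326, 13, 9, 63] [ 43.8 330.1] [ 0.2611 -0.5012  0.0056] [ 0.248 -0.509  0.002] [ 0.275 -0.491  0.008]
blue [20, 335, 15, 11, 91] [ 26.9 340. ] [ 0.2559 -0.5303  0.006 ] [ 0.245 -0.541  0.003] [ 0.267 -0.518  0.008]
blue [181, 384, 15, 14, 154] [187.9 390.3] [ 0.5897 -0.4765  0.0059] [ 0.576 -0.487  0.003] [ 0.602 -0.464  0.009]
blue [201, 388, 15, 12, 145] [207.9 393.8] [ 0.6221 -0.4661  0.0061] [ 0.61  -0.479  0.003] [ 0.634 -0.454  0.01 ]
```

View pics/top0.png

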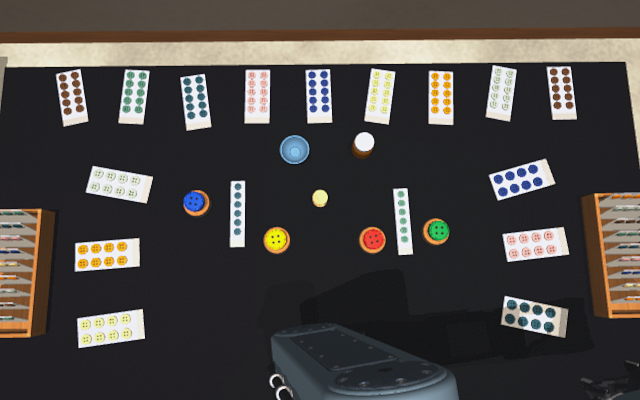

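View pics/scene0.png

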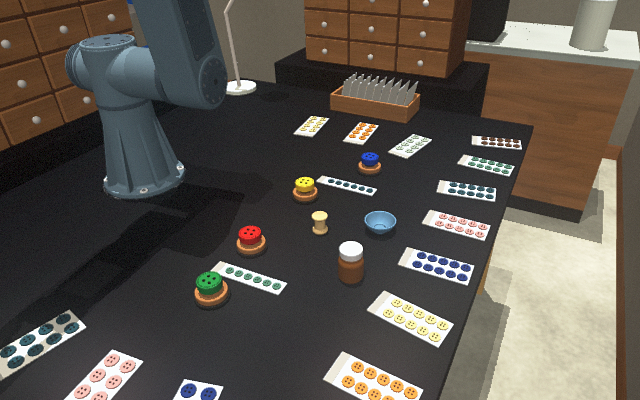

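The pictures show four caps in the top view: blue (193,201), yellow (275,239), red (373,239) and green (437,231). The spool, jar and dish sit ahead of them, well clear. First move: shut the gripper and travel high towards blue.

servo_tool --series "1 0.318 -0.347 0 0 0 0;1 0.318 -0.347 0 0 0 0;1 0.318 -0.347 0 0 0 0;1 0.318 -0.347 0 0 0 0;1 0.318 -0.347 0 0 0 0;1 0.318 -0.347 0 0 0 0;1 0.318 -0.347 0 0 0 0;1 0.318 -0.347 0 0 0 0;1 0.318 -0.347 0 0 0 0;1 0.318 -0.347 0 0 0 0;1 0.318 -0.347 0 0 0 0;1 0.318 -0.347 0 0 0 0"

```text
time_s: 1.1
eef_pos: [0.3748, -0.1103, 0.2561]
eef_rot: [-0.001, 0.987, 0.163, 0.0]
wrist_force: [0.1, -0.2, -0.2]
opening: -0.0
grasp_force: 0.0
```

servo_tool --series "1 0.315 -0.343 0 0 0 0;1 0.315 -0.343 0 0 0 0;1 0.315 -0.343 0 0 0 0;1 0.315 -0.343 0 0 0 0;1 0.315 -0.343 0 0 0 0;1 0.315 -0.343 0 0 0 0;1 0.315 -0.343 0 0 0 0;1 0.315 -0.343 0 0 0 0;1 0.315 -0.343 0 0 0 0;1 0.315 -0.343 0 0 0 0;1 0.315 -0.343 0 0 0 0;1 0.315 -0.343 0 0 0 0"

```text
time_s: 2.1
eef_pos: [0.5642, 0.3156, 0.2548]
eef_rot: [-0.001, 0.987, 0.163, -0.0]
wrist_force: [-0.5, -0.2, 0.4]
opening: 0.001
grasp_force: 0.0
```

servo_tool --series "1 0 0 0.03 0 0 0;1 0 0 0.06 0 0 0;1 0 0 0.09 0 0 0;1 0 0 0.1 0 0 0;1 0 0 0.1 0 0 0;1 0 0 0.1 0 0 0"

```text
time_s: 2.6
eef_pos: [0.5636, 0.3102, 0.1566]
eef_rot: [0.0, 0.987, 0.161, -0.0]
wrist_force: [0.6, -0.6, 0.3]
opening: -0.002
grasp_force: 0.0
```

```bash
cat > w.py <<'E'
from h import *
import sys
from scipy.spatial.transform import Rotation as Ro
H=dict(red=(0,6),yellow=(20,35),green=(40,85),blue=(95,130))
def look(k,fn):
    o=ctrl.get_obs(); c,f=cam("wrist"); cv2.imwrite(fn,c["img"][:,:,::-1])
    T=np.eye(4); T[:3,:3]=Ro.from_quat(o["eef_rot"],scalar_first=True).as_matrix(); T[:3,3]=o["eef_pos"]
    c["extrinsics"]=T@np.array(c["T_tool_cam"]); P=world(c,f)
    hsv=cv2.cvtColor(c["img"],cv2.COLOR_RGB2HSV); a,b=H[k]
    m=cv2.inRange(hsv,(a,100,40),(b,255,255))>0
    N,l,s,ce=cv2.connectedComponentsWithStats(m.astype(np.uint8))
    i=1+np.argmax(s[1:,4]); q=P[(l==i)&(c["z_map"]>0)]
    t=q[q[:,2]>np.percentile(q[:,2],80)-.003]
    cen=(t.min(0)+t.max(0))/2
    d=cen-o["eef_pos"]; dt=T[:3,:3].T@d
    print(k,s[i],"top z",np.median(t[:,2]).round(4),t.min(0).round(3),t.max(0).round(3),"cen",cen.round(4),"tool d",dt.round(4),"tcp",o["eef_pos"].round(4))
look(sys.argv[1],sys.argv[2])
E
python3 w.py blue pics/w1.png
```

```text
blue [ 285  164   64   66 3150] top z 0.0486 [0.542 0.29  0.046] [0.591 0.339 0.051] cen [0.5662 0.3146 0.0485] tool d [ 0.0039 -0.0033  0.1081] tcp [0.5636 0.3102 0.1566]
```

View pics/w1.png

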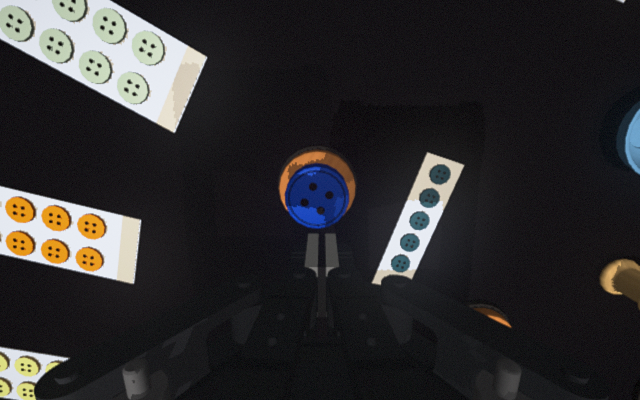

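The wrist view shows the whole blue cap at (317,196), with the shut fingertips just beside it. Its centre is 4 mm / 3 mm off, so I'll correct that and press.

servo_tool --series "1 0.004 -0.003 0.03 0 0 0;1 0.004 -0.003 0.06 0 0 0;1 0.004 -0.003 0.07 0 0 0;1 0.004 -0.003 0.075 0 0 0;1 0.004 -0.003 0.08 0 0 0;1 0.004 -0.003 0.085 0 0 0;1 0.004 -0.003 0.09 0 0 0;1 0.004 -0.003 0.093 0 0 0;1 0.004 -0.003 0.096 0 0 0;1 0.004 -0.003 0.096 0 0 0;1 0.004 -0.003 0.096 0 0 0;1 0.004 -0.003 0.096 0 0 0"

```text
time_s: 3.65
eef_pos: [0.5669, 0.3147, 0.0609]
eef_rot: [-0.0, 0.987, 0.161, 0.001]
wrist_force: [2.7, 0.7, 2.9]
opening: 0.003
grasp_force: 1.2
```

servo_tool --series "1 0 0 0.002 0 0 0;1 0 0 0.004 0 0 0;1 0 0 0.005 0 0 0;1 0 0 0.005 0 0 0;1 0 0 0.005 0 0 0;1 0 0 0.005 0 0 0"

```text
time_s: 4.15
eef_pos: [0.5669, 0.3147, 0.0558]
eef_rot: [-0.0, 0.987, 0.161, 0.001]
wrist_force: [2.4, 0.8, 4.8]
opening: 0.0
grasp_force: 2.7
```

servo_tool --series "1 0 0 -0.01 0 0 0;1 0 0 -0.02 0 0 0;1 0 0 -0.05 0 0 0;1 0 0 -0.09 0 0 0;1 0 0 -0.1 0 0 0;1 0 0 -0.1 0 0 0;1 0 0 -0.1 0 0 0"

```text
time_s: 4.73
eef_pos: [0.5662, 0.3146, 0.1562]
eef_rot: [-0.0, 0.987, 0.161, 0.0]
wrist_force: [-0.4, 0.7, -1.0]
opening: -0.0
grasp_force: 0.0
```

```bash
python3 w.py blue pics/w2.png
```

```text
blue [ 291  166   61   62 2793] top z 0.0379 [0.541 0.291 0.035] [0.591 0.339 0.04 ] cen [0.5659 0.3148 0.0379] tool d [-0.0003 -0.0003  0.1183] tcp [0.5662 0.3146 0.1562]
```

servo_tool --series "1 -0.27 0.547 -0.03 0 0 0;1 -0.27 0.547 -0.03 0 0 0;1 -0.27 0.547 -0.03 0 0 0;1 -0.27 0.547 -0.03 0 0 0;1 -0.27 0.547 -0.03 0 0 0;1 -0.27 0.547 -0.03 0 0 0;1 -0.27 0.547 -0.03 0 0 0;1 -0.27 0.547 -0.03 0 0 0;1 -0.27 0.547 -0.03 0 0 0;1 -0.27 0.547 -0.03 0 0 0;1 -0.27 0.547 -0.03 0 0 0;1 -0.27 0.547 -0.03 0 0 0"

```text
time_s: 5.78
eef_pos: [0.4973, -0.1814, 0.1779]
eef_rot: [-0.001, 0.987, 0.161, -0.002]
wrist_force: [1.7, 0.8, 0.5]
opening: -0.001
grasp_force: 0.0
```

servo_tool --series "1 -0.047 0.099 0 0 0 0;1 -0.047 0.099 0 0 0 0;1 -0.047 0.099 0 0 0 0;1 -0.047 0.099 0.02 0 0 0;1 -0.047 0.099 0.02 0 0 0;1 -0.047 0.099 0.02 0 0 0;1 -0.047 0.099 0.02 0 0 0"

```text
time_s: 6.37
eef_pos: [0.4857, -0.2877, 0.1588]
eef_rot: [-0.001, 0.987, 0.162, -0.001]
wrist_force: [0.2, -0.8, -0.4]
opening: 0.001
grasp_force: 0.0
```

```bash
python3 w.py green pics/w3.png
```

```text
green [ 294  170   64   65 3042] top z 0.048 [ 0.461 -0.316  0.046] [ 0.509 -0.267  0.139] cen [ 0.485  -0.2913  0.0923] tool d [-0.0016  0.0033  0.0666] tcp [ 0.4857 -0.2877  0.1588]
```

View pics/w3.png

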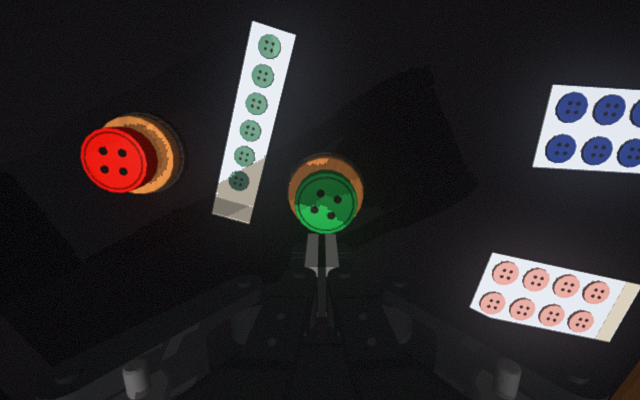

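The green cap is fully in view at (325,203), and red is well to the left at (115,160). Pressing green.

servo_tool --series "1 -0.002 0.003 0.03 0 0 0;1 -0.002 0.003 0.06 0 0 0;1 -0.002 0.003 0.072 0 0 0;1 -0.002 0.003 0.078 0 0 0;1 -0.002 0.003 0.083 0 0 0;1 -0.002 0.003 0.088 0 0 0;1 -0.002 0.003 0.092 0 0 0;1 -0.002 0.003 0.096 0 0 0;1 -0.002 0.003 0.099 0 0 0;1 -0.002 0.003 0.102 0 0 0;1 -0.002 0.003 0.102 0 0 0;1 -0.002 0.003 0.102 0 0 0"

```text
time_s: 7.42
eef_pos: [0.486, -0.293, 0.0584]
eef_rot: [0.001, 0.987, 0.161, 0.001]
wrist_force: [2.9, 1.8, 2.2]
opening: 0.002
grasp_force: 1.9
```

servo_tool --series "1 0 0 0 0 0 0;1 0 0 0 0 0 0;1 0 0 0 0 0 0"

```text
time_s: 7.67
eef_pos: [0.4857, -0.293, 0.0583]
eef_rot: [0.001, 0.987, 0.161, 0.0]
wrist_force: [2.7, 0.4, 3.4]
opening: 0.001
grasp_force: 1.9
```

Force is 3.4 N; pressing 3 mm more, as on blue.

servo_tool --series "1 0 0 0.002 0 0 0;1 0 0 0.003 0 0 0;1 0 0 0.003 0 0 0;1 0 0 0.003 0 0 0;1 0 0 0.003 0 0 0"

```text
time_s: 8.08
eef_pos: [0.4858, -0.293, 0.0552]
eef_rot: [0.001, 0.987, 0.161, 0.0]
wrist_force: [4.2, 0.7, 5.6]
opening: -0.002
grasp_force: 2.9
```

servo_tool --series "1 0 0 -0.01 0 0 0;1 0 0 -0.02 0 0 0;1 0 0 -0.05 0 0 0;1 0 0 -0.09 0 0 0;1 0 0 -0.12 0 0 0;1 0 0 -0.13 0 0 0;1 0 0 -0.13 0 0 0;1 0 0 -0.13 0 0 0"

```text
time_s: 8.75
eef_pos: [0.4847, -0.2924, 0.1846]
eef_rot: [-0.0, 0.987, 0.161, -0.0]
wrist_force: [0.2, 0.4, -0.7]
opening: 0.0
grasp_force: 0.0
```

```bash
python3 w.py green pics/w4.png
```

```text
green [ 293  161   55   55 2265] top z 0.0378 [ 0.46  -0.316  0.035] [ 0.509 -0.267  0.04 ] cen [ 0.4849 -0.2914  0.0378] tool d [ 0.0006 -0.0009  0.1469] tcp [ 0.4847 -0.2924  0.1846]
```

servo_tool --series "1 0.112 -0.388 0 0 0 0;1 0.112 -0.388 0 0 0 0;1 0.112 -0.388 0 0 0 0;1 0.112 -0.388 0 0 0 0;1 0.112 -0.388 0 0 0 0;1 0.112 -0.388 0 0 0 0;1 0.112 -0.388 0 0 0 0;1 0.112 -0.388 0 0 0 0;1 0.112 -0.388 0 0 0 0;1 0.112 -0.388 0 0 0 0;1 0.112 -0.388 0.026 0 0 0;1 0.112 -0.388 0.026 0 0 0"

```text
time_s: 9.8
eef_pos: [0.4636, 0.1125, 0.1535]
eef_rot: [-0.001, 0.987, 0.163, -0.005]
wrist_force: [-1.9, 0.0, -1.1]
opening: -0.001
grasp_force: 0.0
```

servo_tool --series "1 0 0 0 0 0 0;1 0 0 0 0 0 0;1 0 0 0 0 0 0"

```text
time_s: 10.05
eef_pos: [0.4683, 0.1099, 0.1591]
eef_rot: [0.0, 0.987, 0.16, -0.0]
wrist_force: [-0.5, -0.7, 0.3]
opening: 0.001
grasp_force: 0.0
```

```bash
python3 w.py yellow pics/w5.png
```

```text
yellow [ 288  167   64   64 3047] top z 0.0489 [0.444 0.086 0.046] [0.493 0.135 0.051] cen [0.4688 0.1108 0.0489] tool d [ 0.0009 -0.0007  0.1102] tcp [0.4683 0.1099 0.1591]
```

View pics/w5.png

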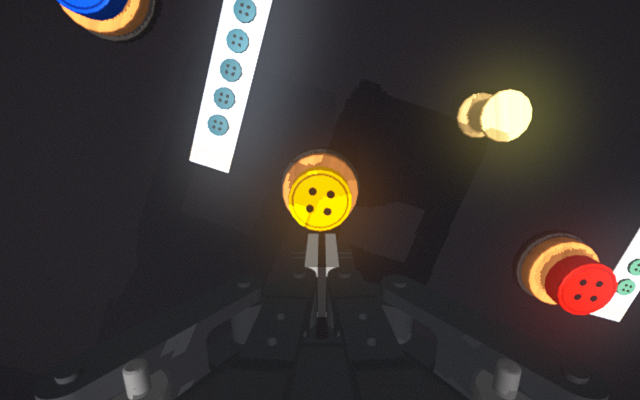

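The yellow cap is at (320,200), in line with the fingertips; the spool (505,115) and red (585,288) are clear. Pressing yellow.

servo_tool --series "1 0.001 -0.001 0.03 0 0 0;1 0.001 -0.001 0.06 0 0 0;1 0.001 -0.001 0.072 0 0 0;1 0.001 -0.001 0.078 0 0 0;1 0.001 -0.001 0.083 0 0 0;1 0.001 -0.001 0.088 0 0 0;1 0.001 -0.001 0.092 0 0 0;1 0.001 -0.001 0.096 0 0 0;1 0.001 -0.001 0.099 0 0 0;1 0.001 -0.001 0.101 0 0 0;1 0.001 -0.001 0.101 0 0 0;1 0.001 -0.001 0.101 0 0 0"

```text
time_s: 11.1
eef_pos: [0.4695, 0.1119, 0.0584]
eef_rot: [0.0, 0.987, 0.161, 0.001]
wrist_force: [1.7, -2.3, 3.1]
opening: 0.002
grasp_force: 1.9
```

servo_tool --series "1 0 0 0.002 0 0 0;1 0 0 0.002 0 0 0;1 0 0 0.002 0 0 0"

```text
time_s: 11.35
eef_pos: [0.4695, 0.112, 0.0563]
eef_rot: [0.0, 0.987, 0.161, 0.001]
wrist_force: [1.5, -3.6, 5.1]
opening: -0.002
grasp_force: 2.6
```

servo_tool --series "1 0 0 0 0 0 0;1 0 0 -0.01 0 0 0;1 0 0 -0.02 0 0 0;1 0 0 -0.05 0 0 0;1 0 0 -0.09 0 0 0;1 0 0 -0.12 0 0 0;1 0 0 -0.15 0 0 0;1 0 0 -0.15 0 0 0;1 0 0 -0.15 0 0 0;1 0 0 -0.15 0 0 0"

```text
time_s: 12.18
eef_pos: [0.4678, 0.1124, 0.2056]
eef_rot: [-0.0, 0.987, 0.161, -0.0]
wrist_force: [-0.6, -0.6, -0.2]
opening: -0.004
grasp_force: 0.0
```

```bash
python3 w.py yellow pics/w6.png
python3 - <<'E'
from h import *
c,f=cam("scene");P=world(c,f);hsv=cv2.cvtColor(c["img"],cv2.COLOR_RGB2HSV)
cv2.imwrite("pics/scene1.png",c["img"][:,:,::-1])
for k,(a,b) in dict(red=(0,6),yellow=(20,35),green=(40,85),blue=(95,130)).items():
    m=cv2.inRange(hsv,(a,100,50),(b,255,255));N,l,s,ce=cv2.connectedComponentsWithStats(m)
    for i in range(1,N):
        q=P[(l==i)&(c["z_map"]>0)]
        if s[i,4]>150: print(k,ce[i].round(1),np.median(q,0).round(4))
E
```

```text
yellow [ 293  157   56   53 2189] top z 0.0379 [0.444 0.086 0.035] [0.493 0.135 0.04 ] cen [0.4688 0.1109 0.0379] tool d [0.0006 0.0019 0.1677] tcp [0.4678 0.1124 0.2056]
red [249.6 234.4] [ 0.472  -0.1345  0.0487]
yellow [304.5 187.2] [0.4741 0.1033 0.0397]
green [209.7 286.1] [ 0.4909 -0.2956  0.0395]
blue [369.3 161.2] [0.5709 0.3061 0.0398]
blue [379.9 219.9] [0.695  0.0814 0.0212]
blue [187.8 390.3] [ 0.589  -0.4761  0.0059]
```

View pics/scene1.png

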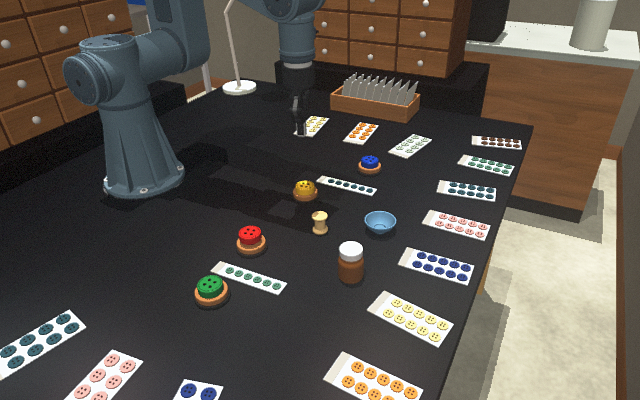

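Blue (369,161), green (210,286) and yellow (304,187) are down, and red (250,234) is still up. Everything is in place and the hand is clear, so I'm handing in.

```bash
python3 -c "
from bench import ctrl
print(ctrl.hand_in())"
```

```text
the job is handed in; nothing more can be done
None
```

I pushed the blue, then green, then yellow caps fully down (about 5 N each), left red up with nothing else disturbed and the hand clear, and handed the job in at about 12 s; no verdict came back.

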